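Hang the half-sole patterns on the hook, largest first

TASK

Take the three plywood half-sole patterns out of the slotted rack and hang them by their red handle loops on the one steel hook, one at a time: the large one first, then the middle one, then the small one in front. Let go of each one before you fetch the next, leave all three hanging still, and do not disturb the steel pulley or the green tack tin.

Things in the scene. Friction and masses are not known exactly. Their poses are not given: they have to be found in the camera images.
- large_pattern: large half-sole pattern: flat plywood plate 8 mm thick, 88 mm wide, 130 mm high, with a rigid red square handle loop on its top edge (see its eye); 174 mm high in all; 0.13 kg nominal. Origin at the centre of its bottom edge; z points up through the loop, y along its width, x is the plate's normal (both faces are alike)
- middle_pattern: middle half-sole pattern: same design, plate 74 mm wide and 105 mm high, 149 mm high in all, same loop. Origin at the centre of its bottom edge, axes as for the large one. 0.10 kg nominal
- small_pattern: small half-sole pattern: same design, plate 60 mm wide and 80 mm high, 124 mm high in all, same loop. Origin at the centre of its bottom edge, axes as for the large one. 0.07 kg nominal
- large_pattern_eye (a point): centre of the opening of the large pattern's loop, 148 mm above its origin. The opening is 34 mm wide in y, 36 mm high (18 mm up and down from here). The loop is 48 mm wide outside and 10 mm deep in x: two upright side bars 7 mm wide, to be pinched with the fingers outside them so that the opening stays free, and a top bar 8 mm thick
- middle_pattern_eye (a point): centre of the opening of the middle pattern's loop, 123 mm above its origin
- small_pattern_eye (a point): centre of the opening of the small pattern's loop, 98 mm above its origin
- rack: fixed wooden rack, 150 x 110 mm, its board 12 mm thick; three slots 45 mm apart in x run along y, each 11 mm wide between walls that rise to 44 mm above the table. A pattern stands upright in each slot on the board, its width along y, in any order of size. Origin on the table under the centre
- hook_stand: fixed steel hook stand: base plate 130 x 100 x 12 mm, a 16 mm post topped at 210 mm, and one level round arm 10 mm thick, its axis 200 mm above the table, that runs from the post along the stand's own -x, roughly toward the robot, to an upturned tip. Origin on the table under the root of the arm; the base reaches 105 mm in front of it (-x) and 25 mm behind
- hook_root (a point): point on the axis of the hook's arm where it leaves the post, 200 mm above the table; axes as the stand's: the arm runs along -x. A hung pattern's loop rests on top of the arm, so that its eye centre is 13 mm below this height
- hook_tip (a point): end of the upturned tip, 97 mm in front of the root (-x) and 11 mm above the arm's axis; the steel reaches 5 mm farther and 5 mm higher (16 mm above the axis), so a loop must pass over that and may then be lowered
- steel_pulley: turned steel pulley lying flat, 67 mm across, 20 mm high, behind the rack and the hook; to be left alone. Origin under its centre
- tack_tin: shallow green tin 68 mm across, 20 mm high, between the robot and the work; to be left alone. Origin under its centre
Things that resemble listed ones, but are neither listed nor needed, are in the scene too. What is shaped like the small_pattern but blue or yellow is not meant.

How it is judged:
By the outcome, as a careful person would: the job done as asked, in the order asked, and still so for the second after the job is handed in, with the robot touching nothing.
It also fails if it takes over 67 s, if anything falls off the work surface, if the arm or the gripper's body presses on something with over 40 N, if the wrist force passes 120 N, or if a joint passes its speed limit or range.

ROBOT

A 6-joint arm with a two-finger parallel gripper is mounted at the origin on a cart in front of the work surface, level with it; the furniture and walls round the work are solid. World frame = base frame: x ahead of the robot, y to its left, z up, the work surface at z = 0. Lengths are in m, angles in rad, forces in N, time in s.
With the tool pointing down it reaches from about 0.325 to 0.875 m from the base axis. Payload 4.4 kg.
Tool frame: the origin (TCP) lies between the finger pads; the fingertips stand 14 mm ahead of it and the grasp point (between the pads) lies 5 mm behind it; z points along the fingers, y is the line along which they close (so a half turn about z gives the same grasp; the last joint's range is limited). The gripper opens to 85 mm and grips with 20 to 120 N. Pads are 22 mm wide; open, the fingers measure 114 mm over their backs; the gripper's body (76 mm by 85 mm) begins 54 mm behind the grasp point. The pads swing forward as they close: fully open they stand 13 mm farther back than shut.
Start: joints at [1.198, 0.207, 1.542, -0, 1.393, -0.15], TCP at [0.127, 0.561, 0.225] pointing down, gripper open.
Joint ranges: [-2.73, 2.73], [-0.86, 2.22], [0.23, 2.46], [-1.11, 4.25], [0.08, 2.63], [-2.82, 2.82]. Speed limits (rad/s): [2.79, 2.79, 3.14, 3.14, 3.14, 3.14].

INTERFACE

Orientations are given as a 3x3 rotation matrix whose columns are the frame's x, y, z axes.
In Python, from workcell import state, get_image, camera_info, finish_job gives the robot as it stands.
- The arm moves only by the tool move_arm, never from a script. Its argument "increments" is text: rows parted by semicolons, each of 5 numbers parted by spaces: the shift along the world's x, y, z in m, then the turn about the world's z in rad, then the finger opening in m, from 0 to 0.0854. A call has exactly 8 rows; each row shifts and turns the commanded pose from where the row before left it; what a row does not reach is not made up. A row lasts 1/10 s, in which the tool goes at most 50 mm and 8.59 degrees, less where a joint would pass 70% of its speed; a pose out of reach is approached as far as the arm can. A call is refused whole if a number of a shift passes 0.05 or a number of a turn 0.15, either way. A call with a gripper value outside its range is refused whole. The fingers move at their own pace and stop on an object; the grip force is fixed at half the most. Time passes only in rows, so rows that do not move let the fingers close, or fill a call up. It gives the time, the measured TCP pose, the force, the opening and the grip force at its end, in the units of the state.
- state(): the state, without advancing time (a new reading comes with each control period).
- get_image(name): name is "side" or "top"; returns (picture, depth): 480x640x3 uint8, red, green, blue; 480x640 float32, m along the optical axis (not along the pixel's ray), 0 where there is no reading.
- camera_info(name): a dict with "K" (3x3 intrinsics, pixels), "extrinsics" (4x4, takes a point from camera to world coordinates). Camera axes: x right, y up, looking along -z (the intrinsics and any distortion apply to the point x, -y, -z); pixel columns grow to the right and rows downward; lengths in m; the calibration is good to about 2 mm. A picture is of the moment at which its call begins. camera_info takes no time and is no camera call.
- finish_job(): hands the job in; it is judged then, once.
The state is a dict: "time": time; "joints": joint angles; "qvel": joint speeds; "tau": joint torques, N m; "position": TCP position; "tool_rot": TCP orientation; "wrist_force": force on the tool from outside, world axes, zero at the start; "moment": the same for the moment, N m; "finger_gap": finger opening in m; "grasp_force": force on a finger pad.
Only numpy, scipy, OpenCV 4.12 (cv2) and the standard library are available. Lean on these libraries where they do the work, as an engineer would, in place of code of your own. Each camera call takes 0.05 s, during which the arm holds its last target. There are 200 camera calls.

## Working session

There is one attempt and no reset: what is moved stays moved. The work goes in short steps, Python scripts to look and compute and a tool call to move; the robot and the scene stay as the last step left them, time stands still between calls to the robot, and variables do not carry over. Pictures are saved under pics/ and viewed, at most 10 in all, crops included, and the job is handed in when it is done.

Besides the shell and the picture viewer there is one more tool, called after "Emit:" by a JSON object that holds its "method" and its "body". move_arm: Moves the arm, as the interface text tells. Its arguments: {"type":"object","properties":{"increments":{"type":"string"}},"required":["increments"]}

```bash
mkdir -p pics; cat > h.py <<'E'
import numpy as np,cv2
from workcell import *
def cloud(n):
    im,d=get_image(n);c=camera_info(n);K=np.array(c["K"]);T=np.array(c["extrinsics"])
    v,u=np.mgrid[:480,:640];dist=np.array(c.get("distortion",np.zeros(5)),float).ravel() if c.get("distortion") is not None else np.zeros(5)
    p=cv2.undistortPoints(np.stack([u,v],-1).reshape(-1,1,2).astype(float),K,dist).reshape(480,640,2)
    P=np.stack([p[...,0]*d,-p[...,1]*d,-d],-1)@T[:3,:3].T+T[:3,3]
    P[d==0]=np.nan
    return im,d,P
E
python3 - <<'E'
from h import *
for n in("side","top"):
    im,d,P=cloud(n);np.savez(n+"0.npz",im=im,P=P);cv2.imwrite(f"pics/{n}0.png",im[...,::-1])
    print({k:v for k,v in camera_info(n).items()})
s=state();print(s)
E
```

```text
{'K': array([[585.77636032,   0.        , 316.54810479],
       [  0.        , 585.77636032, 244.04540797],
       [  0.        ,   0.        ,   1.        ]]), 'extrinsics': array([[-0.98336241,  0.13451503, -0.12208222,  0.42288677],
       [-0.18039015, -0.643956  ,  0.7434918 ,  0.94994956],
       [ 0.02139524,  0.75314432,  0.65750732,  0.8115515 ],
       [ 0.        ,  0.        ,  0.        ,  1.        ]])}
{'K': array([[546.42766149,   0.        , 321.87633034],
       [  0.        , 546.42766149, 238.36285366],
       [  0.        ,   0.        ,   1.        ]]), 'extrinsics': array([[ 0.01849946,  0.98192278, -0.18837576,  0.39275461],
       [-0.99920119,  0.02483175,  0.03131072,  0.21028729],
       [ 0.03542241,  0.18764605,  0.98159778,  1.06654005],
       [ 0.        ,  0.        ,  0.        ,  1.        ]])}
{'time': 0.1, 'joints': array([ 1.19749055e+00,  2.07373448e-01,  1.54282453e+00, -1.59514476e-05,
        1.39349372e+00, -1.50471429e-01]), 'qvel': array([ 0.00035405, -0.0042699 , -0.00298151,  0.00030333,  0.00055172,
        0.0002186 ]), 'tau': array([-1.18769789e-03, -3.84086430e+01, -2.92549574e+01, -2.94181445e-04,
        4.72905624e-03, -2.27742424e-05]), 'position': array([0.12681367, 0.56012356, 0.22411356]), 'tool_rot': array([[-9.75275504e-01,  2.20991236e-01, -7.50891980e-04],
       [ 2.20992310e-01,  9.75273580e-01, -1.96020246e-03],
       [ 2.99137545e-04, -2.07767879e-03, -9.99997797e-01]]), 'wrist_force': array([-0.19155308,  0.70929773,  0.37094075]), 'moment': array([0.03907265, 0.04920997, 0.04670672]), 'grasp_force': 0.0, 'finger_gap': 0.08515173691468648}
```

View pics/side0.png

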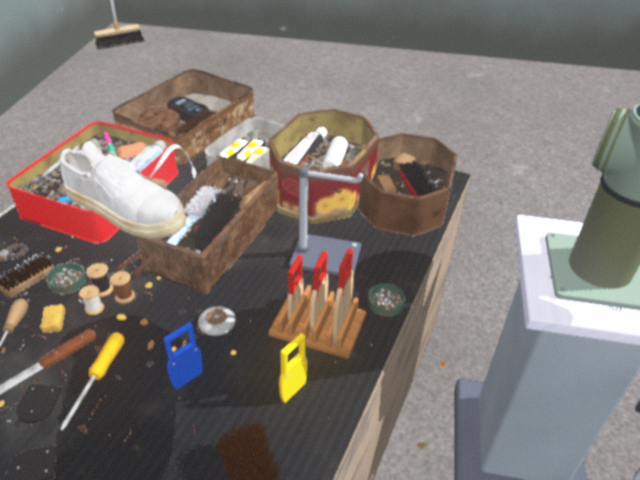

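View pics/top0.png

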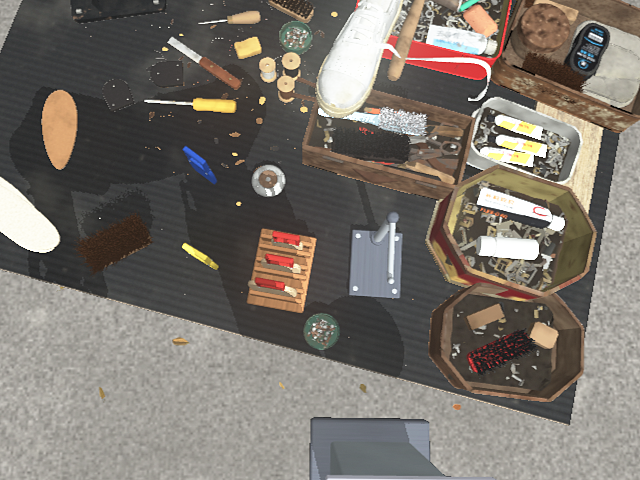

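The side view shows the rack at about (320,325) holding three red loops at about (297,270), (320,268) and (346,265). The hook post is at (303,205), its arm tip at (362,180), the pulley at (217,320) and the tin at (387,298). The top view shows the loops at about (288,240), (281,263) and (274,286), the post at (392,218) and the arm tip at (390,278).

Candidates that could be mistaken for what I want: the three red loops in the rack (all wanted, told apart by height), the blue decoy at top (199,163), the yellow decoy at top (200,256), and a second green tin at (296,37). I choose the red loops by height.

```bash
python3 - <<'E'
from h import *
a=np.load("side0.npz");b=np.load("top0.npz")
for n,f,box in(("side",a,(270,370,235,330)),("top",b,(240,325,220,315))):
    im,P=f["im"],f["P"];hsv=cv2.cvtColor(im,cv2.COLOR_RGB2HSV)
    m=((hsv[...,0]<8)|(hsv[...,0]>172))&(hsv[...,1]>170)&(hsv[...,2]>70)
    k=np.zeros_like(m);k[box[2]:box[3],box[0]:box[1]]=1;m&=k
    nn,l,st,c=cv2.connectedComponentsWithStats(m.astype(np.uint8),connectivity=8)
    for i in range(1,nn):
        if st[i,4]<25: continue
        p=P[l==i];p=p[np.isfinite(p).all(1)];zt=np.percentile(p[:,2],96)
        t=p[p[:,2]>zt-.012]; q=t[:,:2]-np.median(t[:,:2],0);w=np.linalg.svd(q,full_matrices=False)[2][0]
        pr=q@w
        print(n,c[i].round(),st[i,4],"z",zt.round(4),p[:,2].min().round(3),"mid",(np.median(t[:,:2],0)+w*(pr.max()+pr.min())/2).round(4),"len",np.ptp(pr).round(4),"ang(deg) of width from y",np.degrees(np.arctan(-w[0]/w[1])).round(1))
# hook
for n,f in(("side",a),("top",b)):
    P=f["P"]; sel=(P[...,2]>.185)&(P[...,2]<.23)&(P[...,0]>.4)&(P[...,0]<.75)&(P[...,1]>-.05)&(P[...,1]<.2)
    v,u=np.nonzero(sel);p=P[sel];print(n,len(p),u.min(),u.max(),v.min(),v.max())
    o=np.argsort(p[:,0])
    for ch in np.array_split(o,12): print(np.median(p[ch],0).round(4),p[ch][:,2].max().round(4))
# heights near hook (top)
P=b["P"]
for x in np.arange(.3,.8,.04):
    print(x.round(2),[int(1000*np.nanmax(P[...,2][(abs(P[...,0]-x)<.02)&(abs(P[...,1]-y)<.02)],initial=-1)) for y in np.arange(.4,-.2,-.04)])
im=cv2.resize(a["im"][230:360,260:410],None,fx=5,fy=4.5,interpolation=cv2.INTER_CUBIC)[...,::-1];cv2.imwrite("pics/crop.png",im)
E
```

```text
side [345. 269.] 252 z 0.1877 0.141 mid [0.4862 0.2691] len 0.0471 ang(deg) of width from y -8.4
side [319. 270.] 256 z 0.1632 -0.001 mid [0.5301 0.2567] len 0.0453 ang(deg) of width from y -9.2
side [295. 274.] 283 z 0.1379 0.088 mid [0.5733 0.2466] len 0.0456 ang(deg) of width from y -9.2
top [286. 237.] 230 z 0.1392 0.087 mid [0.5743 0.2436] len 0.0451 ang(deg) of width from y -9.6
top [279. 260.] 222 z 0.1638 0.115 mid [0.5307 0.253 ] len 0.0459 ang(deg) of width from y -9.4
top [270. 283.] 187 z 0.1889 0.139 mid [0.4878 0.2657] len 0.0458 ang(deg) of width from y -10.2
side 455 298 362 167 183
[0.4918 0.0771 0.2122] 0.2172
[0.5009 0.0765 0.2051] 0.2126
[0.5135 0.0763 0.2045] 0.2085
[0.5255 0.0762 0.2041] 0.2081
[0.5381 0.0746 0.2038] 0.2078
[0.5518 0.075  0.2041] 0.2083
[0.5646 0.0733 0.2037] 0.2074
[0.5769 0.0733 0.2049] 0.2086
[0.5886 0.0729 0.2017] 0.2109
[0.5931 0.0754 0.2015] 0.2127
[0.5968 0.0763 0.2061] 0.213
[0.6023 0.0739 0.2029] 0.2119
top 496 386 398 211 283
[0.4922 0.0749 0.2142] 0.2185
[0.5046 0.0735 0.2047] 0.2082
[0.5162 0.0733 0.2052] 0.21
[0.5271 0.0732 0.2051] 
[... 489 characters left out ...]
 [5, 5, 5, 6, 7, 24, 24, 6, 5, 6, 6, 105, 67, 78, 81, 81]
0.46 [5, 5, 27, 48, 177, 47, 24, 5, 8, 6, 6, 105, 104, 71, 68, 136]
0.5 [6, 8, 134, 189, 189, 48, 5, 17, 218, 19, 6, 6, 140, 140, 141, 141]
0.54 [129, 106, 47, 164, 165, 98, 6, 18, 208, 17, 5, 139, 141, 119, 120, 121]
0.58 [7, 5, 16, 140, 141, 84, 6, 19, 213, 206, 10, 139, 86, 125, 123, 124]
0.62 [6, 6, 6, 17, 15, 13, 6, 18, 211, 19, 8, 141, 92, 92, 103, 110]
0.66 [6, 7, 7, 16, 5, 5, 5, 7, 7, 5, 6, 140, 139, 96, 101, 107]
0.7 [127, 5, 24, 26, 18, 6, 5, 97, 102, 101, 101, 100, 141, 140, 140, 141]
0.74 [126, 6, 24, 24, 17, 101, 102, 101, 101, 97, 92, 77, 101, 82, 81, 82]
0.78 [7, 7, 5, 6, 8, 101, 98, 97, 98, 97, 93, 74, 102, 98, 66, 65]
```

View pics/crop.png

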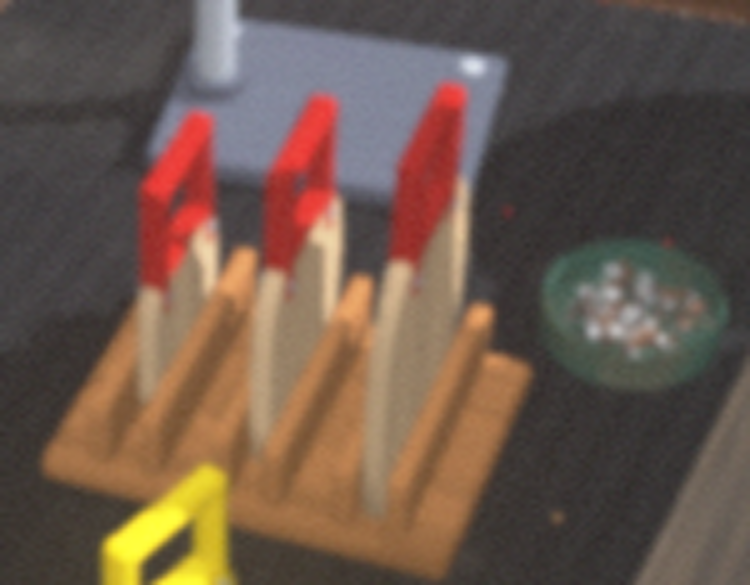

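The crop confirms three red-looped plates. The large one is nearest the robot (crop right), then the middle one, then the small one at the back. Their top heights of 0.188, 0.163 and 0.138 m match the description. The blue and yellow lookalikes are excluded. I'm starting the reach to the large pattern.

Emit:
{"method": "move_arm", "body": {"increments": "0.03 -0.0244 0.005 0.0073 0.085; 0.03 -0.0244 0.005 0.0073 0.085; 0.03 -0.0244 0.005 0.0073 0.085; 0.03 -0.0244 0.005 0.0073 0.085; 0.03 -0.0244 0.005 0.0073 0.085; 0.03 -0.0244 0.005 0.0073 0.085; 0.03 -0.0244 0.005 0.0073 0.085; 0.03 -0.0244 0.005 0.0073 0.085"}}

```text
time: 0.9
position: [0.3678, 0.3643, 0.2649]
tool_rot: [[-0.987, 0.163, -0.001], [0.163, 0.987, -0.0], [0.001, -0.001, -1.0]]
wrist_force: [0.9, 1.3, 0.3]
finger_gap: 0.0851
grasp_force: 0.0
```

Emit:
{"method": "move_arm", "body": {"increments": "0.03 -0.0247 0 0 0.085; 0.03 -0.0247 0 0 0.085; 0.03 -0.0247 0 0 0.085; 0.03 -0.0247 0 0 0.085; 0 0 -0.03 0 0.085; 0 0 -0.03 0 0.085; 0 0 -0.02 0 0.085; 0 0 0 0 0.085"}}

```text
time: 1.7
position: [0.484, 0.2654, 0.1807]
tool_rot: [[-0.986, 0.164, -0.009], [0.164, 0.986, -0.003], [0.008, -0.005, -1.0]]
wrist_force: [-0.4, 0.1, 0.0]
finger_gap: 0.085
grasp_force: 0.0
```

Emit:
{"method": "move_arm", "body": {"increments": "0.001 0 -0.01 0 0.085; 0 0 -0.008 0 0.085; 0 0 0 0 0.085; 0 0 0 0 0.04; 0 0 0 0 0.04; 0 0 0 0 0.04; 0 0 0 0 0.04; 0 0 0 0 0.04"}}

```text
time: 2.5
position: [0.489, 0.2669, 0.1685]
tool_rot: [[-0.987, 0.164, 0.002], [0.164, 0.987, 0.001], [-0.002, 0.001, -1.0]]
wrist_force: [-0.7, -1.6, 5.1]
finger_gap: 0.0458
grasp_force: 61.3
```

```bash
python3 - <<'E'
from h import *
s=state();print(s["position"].round(4),s["wrist_force"].round(2),s["finger_gap"],s["grasp_force"])
im,d,P=cloud("side");cv2.imwrite("pics/s1.png",cv2.resize(im[150:350,230:430],(800,600))[...,::-1])
E
```

```text
[0.489  0.2669 0.1685] [-0.72 -1.62  5.15] 0.045754069007305435 61.26370310783386
```

View pics/s1.png

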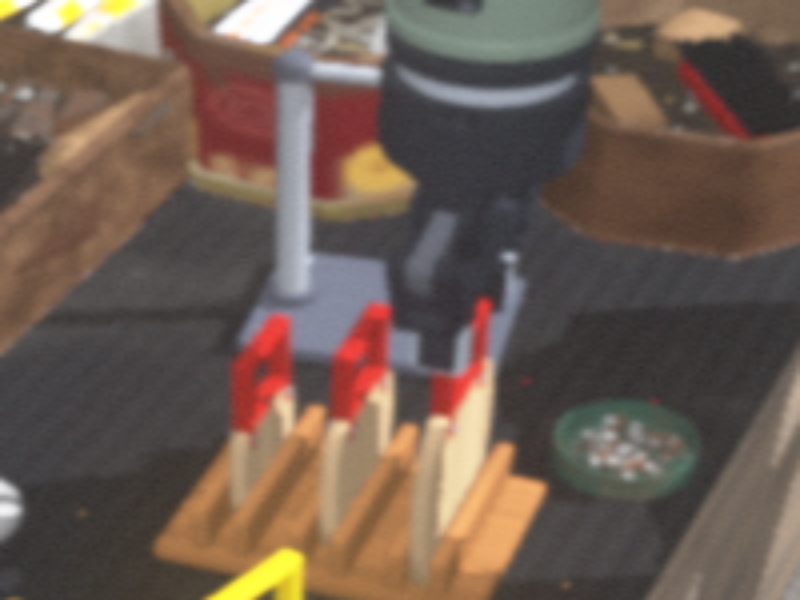

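The fingers straddle the large loop at about (465,340) in the crop, closed on both side bars. Lifting and carrying it to the hook's front.

Emit:
{"method": "move_arm", "body": {"increments": "0 0 0.008 0 0.04; 0 0 0.013 0 0.04; 0 0 0.013 0 0.04; 0 0 0.013 0 0.04; -0.015 -0.01 0 0.03 0.04; -0.018 -0.025 0 0.03 0.04; -0.015 -0.03 0 0.03 0.04; 0 -0.03 0 0.034 0.04"}}

```text
time: 3.35
position: [0.4382, 0.1714, 0.2149]
tool_rot: [[-0.999, 0.037, -0.001], [0.037, 0.999, 0.0], [0.001, 0.0, -1.0]]
wrist_force: [0.9, -0.6, -1.6]
finger_gap: 0.0453
grasp_force: 61.8
```

Emit:
{"method": "move_arm", "body": {"increments": "0 -0.03 0 0 0.04; 0 -0.03 0 0 0.04; 0 -0.024 0 0 0.04; 0 -0.01 0 0 0.04; 0 0 0 0 0.04; 0 0 0 0 0.04; 0 0 0 0 0.04; 0 0 0 0 0.04"}}

```text
time: 4.15
position: [0.44, 0.0787, 0.2142]
tool_rot: [[-0.999, 0.039, -0.0], [0.039, 0.999, 0.0], [0.0, 0.0, -1.0]]
wrist_force: [0.1, 1.0, -2.0]
finger_gap: 0.0456
grasp_force: 61.9
```

```bash
cat > chk.py <<'E'
from h import *
import sys
s=state();print(s["position"].round(4),s["wrist_force"].round(2))
def red(n,x0,x1,y0,y1):
    im,d,P=cloud(n);hsv=cv2.cvtColor(im,cv2.COLOR_RGB2HSV)
    m=((hsv[...,0]<8)|(hsv[...,0]>172))&(hsv[...,1]>150)&(hsv[...,2]>60)
    m&=(P[...,0]>x0)&(P[...,0]<x1)&(P[...,1]>y0)&(P[...,1]<y1)&(P[...,2]>.07)
    p=P[m]
    if len(p): print(n,len(p),"med",np.median(p,0).round(4),"z1,99",np.percentile(p[:,2],[1,99]).round(4),"x",np.percentile(p[:,0],[2,98]).round(4),"y",np.percentile(p[:,1],[2,98]).round(4))
    return im
E
python3 - <<'E'
from chk import *
im=red("side",.38,.5,.02,.14);cv2.imwrite("pics/s2.png",cv2.resize(im[120:320,250:450],(800,600))[...,::-1]);red("top",.38,.5,.02,.14)
E
```

```text
[0.44   0.0787 0.2142] [ 0.06  1.   -2.03]
side 76 med [0.4392 0.1029 0.2016] z1,99 [0.1836 0.218 ] x [0.434 0.444] y [0.0649 0.107 ]
```

View pics/s2.png

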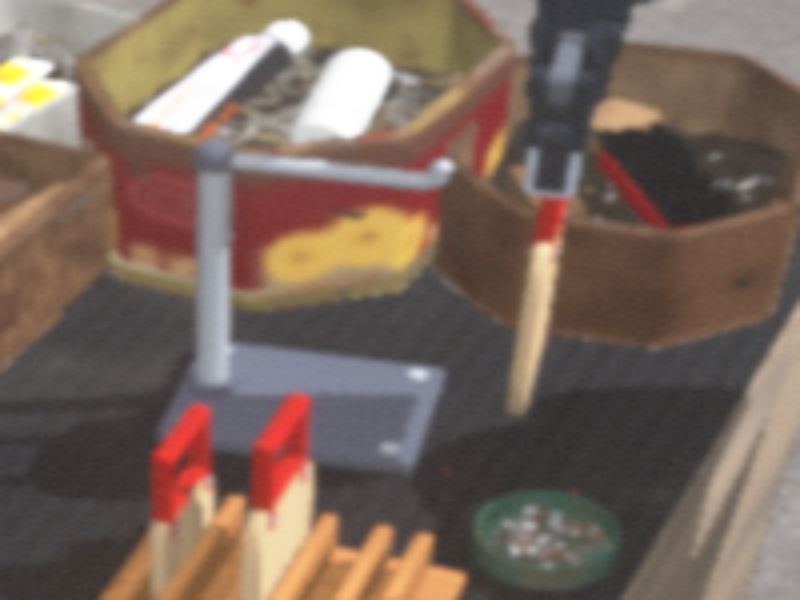

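The large pattern hangs straight in the grip at about (540,300) in the crop, in front of the hook tip at about (445,172). Its loop height fits the tip window, so I'm sliding it over the arm.

Emit:
{"method": "move_arm", "body": {"increments": "0.012 -0.001 0.001 0 0.04; 0.016 -0.001 0 0 0.04; 0.016 -0.001 0 0 0.04; 0.016 -0.001 0 0 0.04; 0.02 -0.001 0 0 0.04; 0.02 -0.001 0 0 0.04; 0.016 0 0 0 0.04; 0.01 0 0 0 0.04"}}

```text
time: 5.05
position: [0.568, 0.0717, 0.2149]
tool_rot: [[-0.999, 0.04, 0.001], [0.04, 0.999, -0.0], [-0.001, 0.0, -1.0]]
wrist_force: [-0.2, 0.3, -0.7]
finger_gap: 0.0452
grasp_force: 62.0
```

Emit:
{"method": "move_arm", "body": {"increments": "0 0 -0.004 0 0.04; 0 0 -0.005 0 0.04; 0 0 -0.004 0 0.04; 0 0 -0.002 0 0.04; 0 0 -0.001 0 0.04; 0 0 0 0 0.04; 0 0 0 0 0.04; 0 0 0 0 0.04"}}

```text
time: 5.85
position: [0.5662, 0.0718, 0.1995]
tool_rot: [[-0.999, 0.04, 0.001], [0.04, 0.999, -0.0], [-0.001, 0.0, -1.0]]
wrist_force: [0.2, 0.0, -2.0]
finger_gap: 0.0452
grasp_force: 61.9
```

Emit:
{"method": "move_arm", "body": {"increments": "0 0 -0.001 0 0.04; 0 0 -0.001 0 0.04; 0 0 -0.001 0 0.04; 0 0 0 0 0.04; 0 0 -0.001 0 0.04; 0 0 0 0 0.04; 0 0 0 0 0.04; 0 0 0 0 0.04"}}

```text
time: 6.65
position: [0.5661, 0.0718, 0.1953]
tool_rot: [[-0.999, 0.04, 0.0], [0.04, 0.999, -0.0], [-0.0, -0.0, -1.0]]
wrist_force: [-0.4, -0.0, -1.2]
finger_gap: 0.0459
grasp_force: 62.0
```

Emit:
{"method": "move_arm", "body": {"increments": "0 0 -0.001 0 0.04; 0 0 0 0 0.04; 0 0 0 0 0.04; 0 0 0 0 0.04; 0 0 0 0 0.04; 0 0 0 0 0.04; 0 0 0 0 0.04; 0 0 0 0 0.04"}}

```text
time: 7.45
position: [0.5663, 0.0718, 0.195]
tool_rot: [[-0.999, 0.04, 0.001], [0.04, 0.999, -0.0], [-0.001, -0.0, -1.0]]
wrist_force: [-1.3, 0.3, 5.7]
finger_gap: 0.0455
grasp_force: 62.6
```

Contact on the hook shows as +5.7 N. Releasing and backing up.

Emit:
{"method": "move_arm", "body": {"increments": "0 0 0 0 0.052; 0 0 0 0 0.06; 0 0 0 0 0.07; 0 0 0 0 0.085; 0 0 0 0 0.085; 0 0 0 0 0.085; 0 0 0.01 0 0.085; 0 0 0.02 0 0.085"}}

```text
time: 8.25
position: [0.5647, 0.0718, 0.223]
tool_rot: [[-0.999, 0.04, -0.004], [0.04, 0.999, 0.0], [0.004, -0.0, -1.0]]
wrist_force: [-0.1, -0.2, 0.4]
finger_gap: 0.085
grasp_force: 0.0
```

Emit:
{"method": "move_arm", "body": {"increments": "0 0 0.03 0 0.085; 0 0 0.03 0 0.085; 0 0.015 0.005 -0.02 0.085; -0.005 0.03 0 -0.03 0.085; -0.01 0.03 0 -0.03 0.085; -0.01 0.03 0 -0.03 0.085; -0.006 0.03 0 -0.014 0.085; -0.005 0.03 0 0 0.085"}}

```text
time: 9.05
position: [0.5298, 0.238, 0.2904]
tool_rot: [[-0.986, 0.164, 0.001], [0.164, 0.986, 0.0], [-0.001, 0.001, -1.0]]
wrist_force: [0.2, -0.0, -0.1]
finger_gap: 0.0849
grasp_force: 0.0
```

```bash
python3 - <<'E'
from chk import *
im=red("side",.5,.61,.02,.14);cv2.imwrite("pics/s3.png",cv2.resize(im[120:360,230:430],(800,600))[...,::-1]);im=red("top",.5,.61,.02,.14)
red("top",.505,.55,.22,.29);red("side",.505,.55,.22,.29)
E
```

```text
[0.5298 0.238  0.2904] [ 0.16 -0.05 -0.11]
top 266 med [0.5643 0.0749 0.2117] z1,99 [0.166 0.216] x [0.5603 0.5698] y [0.0506 0.0956]
top 218 med [0.5295 0.2508 0.1594] z1,99 [0.1148 0.1643] x [0.5232 0.5344] y [0.2307 0.2742]
side 320 med [0.5303 0.2593 0.1432] z1,99 [0.1163 0.164 ] x [0.5241 0.5379] y [0.2339 0.2782]
```

View pics/s3.png

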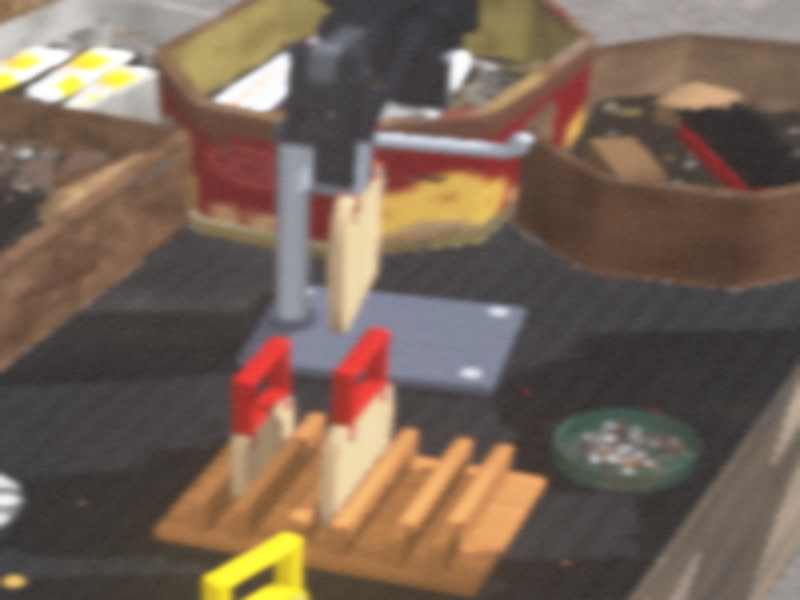

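The large pattern hangs on the arm near the post, at about (355,260) in the crop, and still. Fetching the middle one.

Emit:
{"method": "move_arm", "body": {"increments": "0 0.018 -0.01 0 0.085; 0 0 -0.035 0 0.085; 0 0 -0.035 0 0.085; 0 0 -0.03 0 0.085; 0 0 -0.02 0 0.085; 0 0 -0.012 0 0.085; 0 0 -0.006 0 0.085; 0 0 0 0 0.085"}}

```text
time: 10.05
position: [0.5301, 0.2546, 0.1408]
tool_rot: [[-0.986, 0.164, -0.001], [0.164, 0.986, -0.0], [0.001, -0.0, -1.0]]
wrist_force: [0.4, 0.6, 0.3]
finger_gap: 0.0848
grasp_force: 0.0
```

Emit:
{"method": "move_arm", "body": {"increments": "0 0 0.001 0 0.04; 0 0 0 0 0.04; 0 0 0 0 0.04; 0 0 0 0 0.04; 0 0 0 0 0.04; 0 0 0 0 0.04; 0 0 0 0 0.04; 0 0 0 0 0.04"}}

```text
time: 10.85
position: [0.5315, 0.255, 0.1442]
tool_rot: [[-0.986, 0.164, 0.004], [0.164, 0.987, 0.001], [-0.004, 0.001, -1.0]]
wrist_force: [0.3, -0.7, 5.6]
finger_gap: 0.0454
grasp_force: 61.0
```

Emit:
{"method": "move_arm", "body": {"increments": "0 0 0.008 0 0.04; 0 0 0.015 0 0.04; 0 0 0.018 0 0.04; 0 0 0.018 0 0.04; 0 0 0.0125 0 0.04; -0.025 -0.015 0 0.03 0.04; -0.033 -0.02 0 0.03 0.04; -0.032 -0.02 0 0.03 0.04"}}

```text
time: 11.65
position: [0.4389, 0.1993, 0.214]
tool_rot: [[-0.997, 0.073, -0.0], [0.073, 0.997, -0.0], [0.0, -0.0, -1.0]]
wrist_force: [-0.3, -1.0, 0.2]
finger_gap: 0.0456
grasp_force: 61.6
```

Emit:
{"method": "move_arm", "body": {"increments": "0 -0.03 0 0.034 0.04; 0 -0.03 0 0 0.04; 0 -0.03 0 0 0.04; 0 -0.02 0 0 0.04; 0 -0.012 0 0 0.04; 0 0 0 0 0.04; 0 0 0 0 0.04; 0 0 0 0 0.04"}}

```text
time: 12.45
position: [0.44, 0.0786, 0.2137]
tool_rot: [[-0.999, 0.039, -0.0], [0.039, 0.999, 0.0], [0.0, 0.0, -1.0]]
wrist_force: [-0.1, 0.0, -0.3]
finger_gap: 0.0453
grasp_force: 61.6
```

```bash
python3 - <<'E'
from chk import *
red("side",.38,.5,.02,.14);red("top",.5,.61,.02,.14)
E
```

```text
[0.44   0.0786 0.2137] [-0.09  0.   -0.32]
side 80 med [0.4402 0.1027 0.201 ] z1,99 [0.1859 0.2167] x [0.4353 0.4452] y [0.0639 0.1058]
top 245 med [0.5647 0.0742 0.212 ] z1,99 [0.1673 0.2166] x [0.5603 0.5699] y [0.0504 0.0956]
```

Emit:
{"method": "move_arm", "body": {"increments": "0.012 -0.001 0.001 0 0.04; 0.014 -0.001 0 0 0.04; 0.015 -0.001 0 0 0.04; 0.015 -0.001 0 0 0.04; 0.015 -0.001 0 0 0.04; 0.014 0 0 0 0.04; 0.01 0 0 0 0.04; 0.005 0 0 0 0.04"}}

```text
time: 13.35
position: [0.5413, 0.0729, 0.2145]
tool_rot: [[-0.999, 0.04, 0.0], [0.04, 0.999, -0.0], [-0.0, -0.0, -1.0]]
wrist_force: [0.6, -0.4, -0.5]
finger_gap: 0.0453
grasp_force: 61.7
```

Emit:
{"method": "move_arm", "body": {"increments": "0 0 -0.004 0 0.04; 0 0 -0.005 0 0.04; 0 0 -0.004 0 0.04; 0 0 -0.002 0 0.04; 0 0 -0.001 0 0.04; 0 0 -0.001 0 0.04; 0 0 0 0 0.04; 0 0 0 0 0.04"}}

```text
time: 14.15
position: [0.5402, 0.0728, 0.1979]
tool_rot: [[-0.999, 0.04, 0.0], [0.04, 0.999, -0.0], [-0.0, -0.0, -1.0]]
wrist_force: [0.3, 0.3, -1.0]
finger_gap: 0.0454
grasp_force: 61.7
```

Emit:
{"method": "move_arm", "body": {"increments": "0 0 -0.001 0 0.04; 0 0 -0.001 0 0.04; 0 0 0 0 0.04; 0 0 0 0 0.04; 0 0 0 0 0.04; 0 0 0 0 0.04; 0 0 0 0 0.04; 0 0 0 0 0.04"}}

```text
time: 14.95
position: [0.5402, 0.0728, 0.1958]
tool_rot: [[-0.999, 0.04, 0.0], [0.04, 0.999, -0.0], [-0.0, -0.0, -1.0]]
wrist_force: [0.5, 0.8, -0.2]
finger_gap: 0.0455
grasp_force: 61.8
```

Emit:
{"method": "move_arm", "body": {"increments": "0 0 -0.001 0 0.04; 0 0 0 0 0.04; 0 0 0 0 0.04; 0 0 0 0 0.04; 0 0 0 0 0.04; 0 0 0 0 0.04; 0 0 0 0 0.04; 0 0 0 0 0.04"}}

```text
time: 15.75
position: [0.5403, 0.0728, 0.1956]
tool_rot: [[-0.999, 0.04, 0.001], [0.04, 0.999, -0.0], [-0.001, -0.0, -1.0]]
wrist_force: [-2.2, -0.9, 6.0]
finger_gap: 0.0455
grasp_force: 62.3
```

Emit:
{"method": "move_arm", "body": {"increments": "0 0 0 0 0.052; 0 0 0 0 0.06; 0 0 0 0 0.07; 0 0 0 0 0.085; 0 0 0 0 0.085; 0 0 0 0 0.085; 0 0 0.01 0 0.085; 0 0 0.02 0 0.085"}}

```text
time: 16.55
position: [0.5387, 0.0728, 0.2236]
tool_rot: [[-0.999, 0.04, -0.004], [0.04, 0.999, 0.0], [0.004, -0.0, -1.0]]
wrist_force: [0.5, -0.4, 0.6]
finger_gap: 0.0847
grasp_force: 0.0
```

Emit:
{"method": "move_arm", "body": {"increments": "0 0 0.03 0 0.085; 0 0 0.03 0 0.085; 0 0.015 0.005 -0.02 0.085; 0.005 0.03 0 -0.03 0.085; 0.01 0.035 0 -0.03 0.085; 0.01 0.035 0 -0.03 0.085; 0.006 0.035 0 -0.014 0.085; 0.003 0.022 0 0 0.085"}}

```text
time: 17.35
position: [0.5743, 0.2472, 0.2905]
tool_rot: [[-0.987, 0.162, 0.001], [0.162, 0.987, 0.001], [-0.001, 0.001, -1.0]]
wrist_force: [0.7, 0.3, 0.3]
finger_gap: 0.0851
grasp_force: 0.0
```

```bash
python3 - <<'E'
from chk import *
im=red("side",.5,.553,.02,.14);cv2.imwrite("pics/s4.png",cv2.resize(im[120:360,230:430],(800,600))[...,::-1]);im=red("top",.5,.553,.02,.14)
red("top",.553,.61,.02,.14)
red("top",.55,.61,.21,.29);red("side",.55,.61,.21,.29)
E
```

```text
[0.5743 0.2472 0.2905] [0.68 0.26 0.26]
side 205 med [0.5396 0.0937 0.1983] z1,99 [0.1687 0.2162] x [0.5353 0.5454] y [0.0532 0.0998]
top 239 med [0.5395 0.0756 0.2118] z1,99 [0.1666 0.2161] x [0.5352 0.5453] y [0.0521 0.0964]
top 257 med [0.5644 0.0748 0.212 ] z1,99 [0.1661 0.2164] x [0.5603 0.5698] y [0.0505 0.0951]
top 256 med [0.574  0.2435 0.1343] z1,99 [0.0897 0.1392] x [0.5671 0.581 ] y [0.2219 0.2654]
side 335 med [0.5742 0.2477 0.1173] z1,99 [0.0906 0.1385] x [0.5675 0.5818] y [0.2233 0.2686]
```

View pics/s4.png

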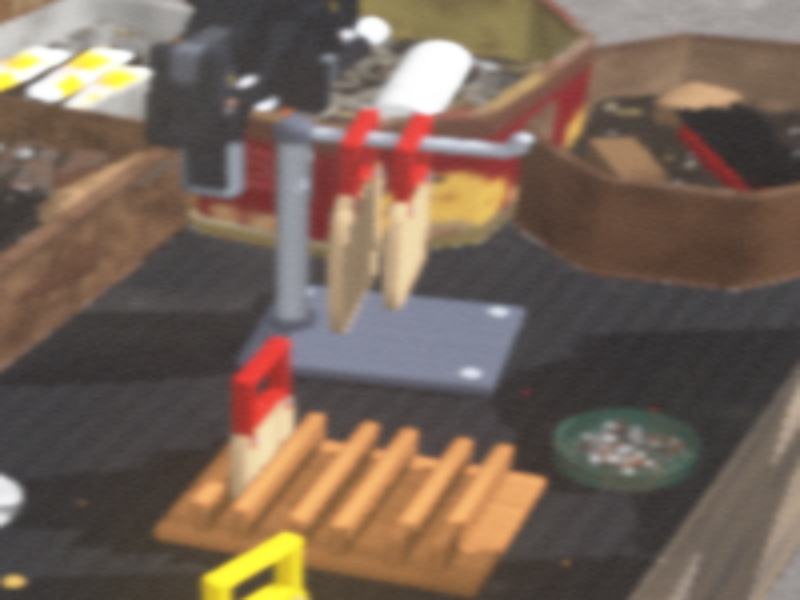

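Both hang in order at about (355,230) and (410,220) in the crop, and the small one stands alone in the rack at about (262,420). Fetching it.

Emit:
{"method": "move_arm", "body": {"increments": "0 -0.001 -0.02 0 0.085; 0 -0.001 -0.04 0 0.085; 0 0 -0.04 0 0.085; 0 0 -0.035 0 0.085; 0 0 -0.02 0 0.085; 0 0 -0.012 0 0.085; 0 0 -0.006 0 0.085; 0 0 0 0 0.085"}}

```text
time: 18.4
position: [0.5744, 0.2422, 0.1169]
tool_rot: [[-0.986, 0.164, 0.0], [0.164, 0.986, -0.0], [-0.0, -0.0, -1.0]]
wrist_force: [-0.3, 0.8, 0.1]
finger_gap: 0.0849
grasp_force: 0.0
```

Emit:
{"method": "move_arm", "body": {"increments": "0 0 0 0 0.04; 0 0 0 0 0.04; 0 0 0 0 0.04; 0 0 0 0 0.04; 0 0 0 0 0.04; 0 0 0 0 0.04; 0 0 0 0 0.04; 0 0 0 0 0.04"}}

```text
time: 19.2
position: [0.5756, 0.2433, 0.1188]
tool_rot: [[-0.987, 0.164, 0.004], [0.164, 0.987, 0.001], [-0.004, 0.002, -1.0]]
wrist_force: [-1.0, -0.8, 6.3]
finger_gap: 0.0457
grasp_force: 61.7
```

Emit:
{"method": "move_arm", "body": {"increments": "0 0 0.01 0 0.04; 0 0 0.02 0 0.04; 0 0 0.025 0 0.04; 0 0 0.025 0 0.04; 0 0 0.0165 0 0.04; -0.025 0 0 0 0.04; -0.035 0 0 0 0.04; -0.035 0 0 0.034 0.04"}}

```text
time: 20.0
position: [0.4777, 0.2426, 0.2131]
tool_rot: [[-0.992, 0.13, -0.001], [0.13, 0.992, -0.0], [0.001, -0.0, -1.0]]
wrist_force: [-0.1, -0.5, -0.4]
finger_gap: 0.0453
grasp_force: 61.5
```

Emit:
{"method": "move_arm", "body": {"increments": "-0.03 -0.015 0 0.03 0.04; -0.01 -0.03 0 0.03 0.04; 0 -0.035 0 0.03 0.04; 0 -0.035 0 0 0.04; 0 -0.03 0 0 0.04; 0 -0.019 0 0 0.04; 0 0 0 0 0.04; 0 0 0 0 0.04"}}

```text
time: 20.8
position: [0.4388, 0.0789, 0.2132]
tool_rot: [[-0.999, 0.041, -0.0], [0.041, 0.999, 0.001], [0.0, 0.001, -1.0]]
wrist_force: [-0.6, 0.3, -0.5]
finger_gap: 0.0452
grasp_force: 61.6
```

```bash
python3 - <<'E'
from chk import *
red("side",.38,.5,.02,.14)
E
```

```text
[0.4388 0.0789 0.2132] [-0.57  0.33 -0.53]
side 84 med [0.4384 0.1028 0.1974] z1,99 [0.1708 0.2155] x [0.4336 0.4434] y [0.0621 0.1063]
```

Emit:
{"method": "move_arm", "body": {"increments": "0.006 -0.001 0.002 0 0.04; 0.01 -0.001 0 0 0.04; 0.011 -0.001 0 0 0.04; 0.012 -0.001 0 0 0.04; 0.012 0 0 0 0.04; 0.012 0 0 0 0.04; 0.009 0 0 0 0.04; 0.004 0 0 0 0.04"}}

```text
time: 21.65
position: [0.5161, 0.0747, 0.215]
tool_rot: [[-0.999, 0.041, -0.0], [0.041, 0.999, -0.0], [0.0, -0.0, -1.0]]
wrist_force: [-0.1, 0.9, 0.2]
finger_gap: 0.0454
grasp_force: 61.6
```

Emit:
{"method": "move_arm", "body": {"increments": "0 0 -0.004 0 0.04; 0 0 -0.005 0 0.04; 0 0 -0.004 0 0.04; 0 0 -0.002 0 0.04; 0 0 -0.001 0 0.04; 0 0 0 0 0.04; 0 0 0 0 0.04; 0 0 0 0 0.04"}}

```text
time: 22.45
position: [0.5152, 0.0748, 0.1995]
tool_rot: [[-0.999, 0.04, 0.001], [0.04, 0.999, -0.0], [-0.001, -0.0, -1.0]]
wrist_force: [-1.4, -0.1, 0.1]
finger_gap: 0.0456
grasp_force: 61.6
```

Emit:
{"method": "move_arm", "body": {"increments": "0 0 -0.001 0 0.04; 0 0 -0.001 0 0.04; 0 0 -0.001 0 0.04; 0 0 0 0 0.04; 0 0 0 0 0.04; 0 0 0 0 0.04; 0 0 0 0 0.04; 0 0 0 0 0.04"}}

```text
time: 23.25
position: [0.5151, 0.0748, 0.1962]
tool_rot: [[-0.999, 0.04, 0.0], [0.04, 0.999, -0.0], [-0.0, -0.0, -1.0]]
wrist_force: [-1.2, 0.3, -1.0]
finger_gap: 0.0455
grasp_force: 61.6
```

Emit:
{"method": "move_arm", "body": {"increments": "0 0 -0.001 0 0.04; 0 0 0 0 0.04; 0 0 0 0 0.04; 0 0 0 0 0.04; 0 0 0 0 0.04; 0 0 0 0 0.04; 0 0 0 0 0.04; 0 0 0 0 0.04"}}

```text
time: 24.05
position: [0.5153, 0.0748, 0.1956]
tool_rot: [[-0.999, 0.04, 0.001], [0.04, 0.999, -0.0], [-0.001, 0.0, -1.0]]
wrist_force: [-2.0, -0.1, 4.7]
finger_gap: 0.0452
grasp_force: 62.1
```

Contact. Releasing, then retreating up and away.

Emit:
{"method": "move_arm", "body": {"increments": "0 0 0 0 0.052; 0 0 0 0 0.06; 0 0 0 0 0.07; 0 0 0 0 0.085; 0 0 0 0 0.085; 0 0 0 0 0.085; 0 0 0.01 0 0.085; 0 0 0.02 0 0.085"}}

```text
time: 24.85
position: [0.5137, 0.0748, 0.2242]
tool_rot: [[-0.999, 0.04, -0.004], [0.04, 0.999, 0.0], [0.004, -0.0, -1.0]]
wrist_force: [-0.2, 0.1, -0.2]
finger_gap: 0.0847
grasp_force: 0.0
```

Emit:
{"method": "move_arm", "body": {"increments": "0 0 0.03 0 0.085; 0 0 0.03 0 0.085; 0 0.015 0.005 0 0.085; -0.01 0.03 0 0 0.085; -0.01 0.035 0 0 0.085; -0.01 0.035 0 0 0.085; 0 0.03 0 0 0.085; 0 0.015 0 0 0.085"}}

```text
time: 25.65
position: [0.484, 0.2375, 0.2898]
tool_rot: [[-0.999, 0.037, -0.001], [0.037, 0.999, 0.001], [0.001, 0.001, -1.0]]
wrist_force: [-0.3, -0.4, -0.1]
finger_gap: 0.0853
grasp_force: 0.0
```

Emit:
{"method": "move_arm", "body": {"increments": "0 0 0 0 0.085; 0 0 0 0 0.085; 0 0 0 0 0.085; 0 0 0 0 0.085; 0 0 0 0 0.085; 0 0 0 0 0.085; 0 0 0 0 0.085; 0 0 0 0 0.085"}}

```text
time: 26.45
position: [0.4851, 0.2346, 0.2902]
tool_rot: [[-0.999, 0.041, 0.0], [0.041, 0.999, -0.0], [-0.0, -0.0, -1.0]]
wrist_force: [1.1, -0.0, 0.3]
finger_gap: 0.085
grasp_force: 0.0
```

```bash
python3 - <<'E'
from chk import *
for a in((.5,.527),(.527,.553),(.553,.61)): im=red("top",*a,.02,.14)
im=red("side",.5,.527,.02,.14);cv2.imwrite("pics/s5.png",cv2.resize(im[120:360,200:430],(800,600))[...,::-1])
E
```

```text
[0.4851 0.2346 0.2902] [ 1.07 -0.    0.26]
top 241 med [0.5143 0.0775 0.2121] z1,99 [0.1667 0.2161] x [0.5101 0.5196] y [0.0541 0.0982]
top 240 med [0.5398 0.0756 0.212 ] z1,99 [0.1662 0.2167] x [0.5351 0.5453] y [0.0522 0.0962]
top 256 med [0.5646 0.0738 0.2118] z1,99 [0.1667 0.2161] x [0.5601 0.5697] y [0.0506 0.0952]
side 11 med [0.5133 0.0624 0.2147] z1,99 [0.1712 0.2161] x [0.5099 0.5178] y [0.0573 0.0902]
```

View pics/s5.png

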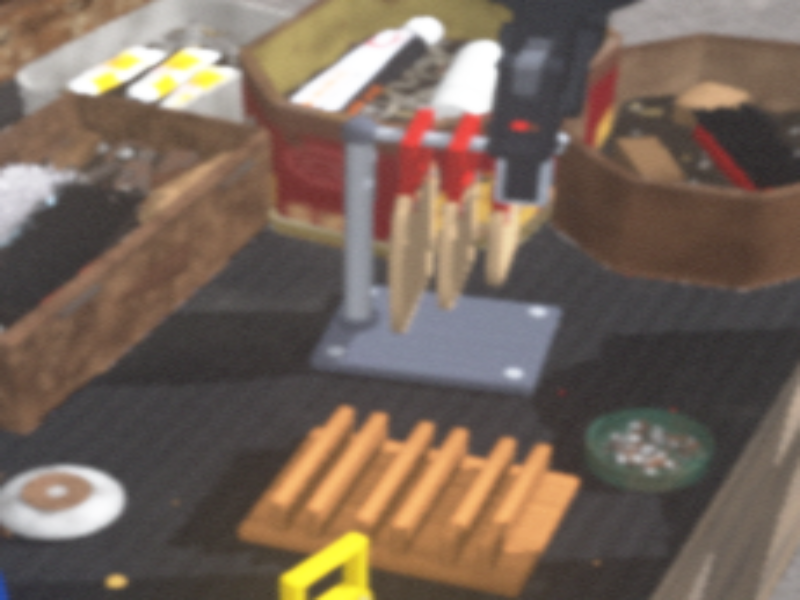

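All three patterns hang on the arm at x = 0.565, 0.540 and 0.514 with equal heights, so they are level and still. The rack is empty, and the pulley at about (60,500) and the tin at about (650,450) in the crop are untouched. Handing in.

```bash
python3 -c "
from workcell import *
print(finish_job())"
```

```text
the job is handed in; nothing more can be done
None
```

All three patterns hang still on the hook, large at the back, then middle, then small in front; the pulley and the tack tin were left alone, and I handed the job in at about 27 s of the 67 s allowed.

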